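# Find and seat the rocking burner cap

## Task

The gas hob has been put back together after cleaning, and one of its four burner caps is not in its seat. Going from left to right, press lightly with a fingertip on each cap to find the one that rocks, and nudge that one sideways with the fingers until it drops into its seat, so that all four caps sit centred and flat on their burners. Do not pick any cap up or push it off its burner, and leave the mug, sugar bowl and coffee jar as they are.

Things in the scene. Friction and masses are not known exactly. Their poses are not given: they have to be found in the camera images.
- hob: tabletop gas hob, steel, 220 deep x 600 wide, flat top 65 mm above the worktop; fixed. Origin at the centre of its underside; x to its back, y to its left (seen from the knobs, which stick out 25 mm in front), z up. Four like burners in a row at y = +210 (leftmost), +70, -70, -210 mm, x = 0. Nothing on it is higher than the caps. Its pan supports lie stacked to its right
- burner_a: burner head, one of four alike, fixed; which stands where in the row varies. Crown 76 mm across, flat top 18 mm above the hob's top, in its middle a round boss 29 mm across, 3.5 mm high. Origin on its axis, level with the hob's top, z up. Carries cap_a. The cap, seated, stands flat on the crown round the boss with 2.5 mm play, origin 18 mm above the burner's, top 94.5 mm above the worktop, and is firm
- burner_b: burner head, one of four alike, fixed; which stands where in the row varies. Crown 76 mm across, flat top 18 mm above the hob's top, in its middle a round boss 29 mm across, 3.5 mm high. Origin on its axis, level with the hob's top, z up. Carries cap_b. The cap, seated, stands flat on the crown round the boss with 2.5 mm play, origin 18 mm above the burner's, top 94.5 mm above the worktop, and is firm
- burner_c: burner head, one of four alike, fixed; which stands where in the row varies. Crown 76 mm across, flat top 18 mm above the hob's top, in its middle a round boss 29 mm across, 3.5 mm high. Origin on its axis, level with the hob's top, z up. Carries cap_c. The cap, seated, stands flat on the crown round the boss with 2.5 mm play, origin 18 mm above the burner's, top 94.5 mm above the worktop, and is firm
- burner_d: burner head, one of four alike, fixed; which stands where in the row varies. Crown 76 mm across, flat top 18 mm above the hob's top, in its middle a round boss 29 mm across, 3.5 mm high. Origin on its axis, level with the hob's top, z up. Carries cap_d. The cap, seated, stands flat on the crown round the boss with 2.5 mm play, origin 18 mm above the burner's, top 94.5 mm above the worktop, and is firm
- cap_a: burner cap of burner_a, loose, 0.2 kg: black disc 80 mm across, 7 mm thick, on a ring 34/64 mm across, 4.5 mm deep. Origin: centre of the ring's underside, z up. A cap out of its seat is 4 to 7 mm off its burner's axis with its ring partly on the boss, leans 0.08 rad, low on the side it is off to, and rocks if its rim is pressed elsewhere; pushed by the rim from that side (1 to 4 N) to within 2 mm of the axis, it drops in
- cap_b: burner cap of burner_b, loose, 0.2 kg: black disc 80 mm across, 7 mm thick, on a ring 34/64 mm across, 4.5 mm deep. Origin: centre of the ring's underside, z up. A cap out of its seat is 4 to 7 mm off its burner's axis with its ring partly on the boss, leans 0.08 rad, low on the side it is off to, and rocks if its rim is pressed elsewhere; pushed by the rim from that side (1 to 4 N) to within 2 mm of the axis, it drops in
- cap_c: burner cap of burner_c, loose, 0.2 kg: black disc 80 mm across, 7 mm thick, on a ring 34/64 mm across, 4.5 mm deep. Origin: centre of the ring's underside, z up. A cap out of its seat is 4 to 7 mm off its burner's axis with its ring partly on the boss, leans 0.08 rad, low on the side it is off to, and rocks if its rim is pressed elsewhere; pushed by the rim from that side (1 to 4 N) to within 2 mm of the axis, it drops in
- cap_d: burner cap of burner_d, loose, 0.2 kg: black disc 80 mm across, 7 mm thick, on a ring 34/64 mm across, 4.5 mm deep. Origin: centre of the ring's underside, z up. A cap out of its seat is 4 to 7 mm off its burner's axis with its ring partly on the boss, leans 0.08 rad, low on the side it is off to, and rocks if its rim is pressed elsewhere; pushed by the rim from that side (1 to 4 N) to within 2 mm of the axis, it drops in
- mug: teal mug, 73 mm high, standing by the left end of the hob; origin at the centre of its underside; a bystander
- sugar_bowl: lidded stoneware sugar bowl, 70 mm high, standing by the right end of the hob; origin at the centre of its underside; a bystander
- coffee_jar: glass jar with a wooden lid, 106 mm high, standing by the left end of the hob, behind the mug; origin at the centre of its underside; a bystander
Things that resemble listed ones, but are neither listed nor needed, are in the scene too. What is shaped like the cap_c but green is not meant.

How it is judged:
On the way, in this order (a step that is already met when the one before it is completed fails the run):
1. the leftmost cap has been pressed with the fingers (((y of burner_a in the frame of hob between 0.14 and 0.4 m and contact force between the fingers and cap_a above 1 N) or (y of burner_b in the frame of hob between 0.14 and 0.4 m and contact force between the fingers and cap_b above 1 N) or (y of burner_c in the frame of hob between 0.14 and 0.4 m and contact force between the fingers and cap_c above 1 N) or (y of burner_d in the frame of hob between 0.14 and 0.4 m and contact force between the fingers and cap_d above 1 N))), for 0.1 s.
2. the second from the left cap has been pressed with the fingers (((y of burner_a in the frame of hob between 0 and 0.14 m and contact force between the fingers and cap_a above 1 N) or (y of burner_b in the frame of hob between 0 and 0.14 m and contact force between the fingers and cap_b above 1 N) or (y of burner_c in the frame of hob between 0 and 0.14 m and contact force between the fingers and cap_c above 1 N) or (y of burner_d in the frame of hob between 0 and 0.14 m and contact force between the fingers and cap_d above 1 N))), for 0.1 s.
3. the third from the left cap has been pressed with the fingers (((y of burner_a in the frame of hob between -0.14 and 0 m and contact force between the fingers and cap_a above 1 N) or (y of burner_b in the frame of hob between -0.14 and 0 m and contact force between the fingers and cap_b above 1 N) or (y of burner_c in the frame of hob between -0.14 and 0 m and contact force between the fingers and cap_c above 1 N) or (y of burner_d in the frame of hob between -0.14 and 0 m and contact force between the fingers and cap_d above 1 N))), for 0.1 s.
4. the rightmost cap has been pressed with the fingers (((y of burner_a in the frame of hob between -0.4 and -0.14 m and contact force between the fingers and cap_a above 1 N) or (y of burner_b in the frame of hob between -0.4 and -0.14 m and contact force between the fingers and cap_b above 1 N) or (y of burner_c in the frame of hob between -0.4 and -0.14 m and contact force between the fingers and cap_c above 1 N) or (y of burner_d in the frame of hob between -0.4 and -0.14 m and contact force between the fingers and cap_d above 1 N))), for 0.1 s.
At the end, for the whole second after the job is handed in: All four caps are at rest in their seats: centred within 4 mm on their burners, no more than 1.5 mm above the seated height, level within 0.03 rad (horizontal distance between cap_a and burner_a below 0.004 m and z of cap_a in the frame of burner_a below 0.0195 m and angle between each of cap_a, cap_b, cap_c, cap_d's own z axis and vertical below 0.03 rad and linear speed of each of cap_a, cap_b, cap_c, cap_d below 0.02 m/s and horizontal distance between cap_b and burner_b below 0.004 m and z of cap_b in the frame of burner_b below 0.0195 m and horizontal distance between cap_c and burner_c below 0.004 m and z of cap_c in the frame of burner_c below 0.0195 m and horizontal distance between cap_d and burner_d below 0.004 m and z of cap_d in the frame of burner_d below 0.0195 m); the robot touches nothing.
It fails at once if a cap is lifted (more than 15 mm above its seat) or tipped up (more than 30 degrees) (z of cap_a in the frame of burner_a above 0.033 m or angle between any of cap_a, cap_b, cap_c, cap_d's own z axis and vertical above 0.52 rad or z of cap_b in the frame of burner_b above 0.033 m or z of cap_c in the frame of burner_c above 0.033 m or z of cap_d in the frame of burner_d above 0.033 m).
It fails at once if a cap is carried or shoved more than 20 mm off its burner's centre (horizontal distance between cap_a and burner_a above 0.02 m or horizontal distance between cap_b and burner_b above 0.02 m or horizontal distance between cap_c and burner_c above 0.02 m or horizontal distance between cap_d and burner_d above 0.02 m).
It fails at once if a cap is pressed with more than 60 N (contact force between the fingers and cap_a above 60 N or contact force between the fingers and cap_b above 60 N or contact force between the fingers and cap_c above 60 N or contact force between the fingers and cap_d above 60 N).
It fails at once if the mug, sugar bowl or coffee jar is moved more than 15 mm or tipped more than 0.3 rad (distance of any of mug, sugar_bowl, coffee_jar from where it was at the start of the episode above 0.015 m or angle between any of mug, sugar_bowl, coffee_jar's own z axis and vertical above 0.3 rad).
It also fails if it takes over 56 s, if anything falls off the work surface, if the arm or the gripper's body presses on something with over 40 N, if the wrist force passes 120 N, or if a joint passes its speed limit or range.

## Robot

A 6-joint arm with a two-finger parallel gripper is mounted at the origin on a cart in front of the work surface, level with it; the furniture and walls round the work are solid. World frame = base frame: x ahead of the robot, y to its left, z up, the work surface at z = 0. Lengths are in m, angles in rad, forces in N, time in s.
With the tool pointing down it reaches from about 0.25 to 0.725 m from the base axis. Payload 4 kg.
Tool frame: the origin (TCP) lies at the very end of the fingers, on their centre line; the grasp point (between the pads) lies bot.grasp_offset behind it (bot.grasp_offset is the distance from the TCP to the grasp point, in m); z points along the fingers, y is the direction in which the jaws open and shut (so a half turn about z gives the same grasp; the last joint's range is limited). The gripper opens to 85 mm and grips with 20 to 120 N. Pads are 22 mm wide; open, the fingers measure 114 mm over their backs; the gripper's body (76 mm by 85 mm) begins 54 mm behind the grasp point. The pads swing forward as they close: fully open they stand 13 mm farther back than shut.
Start: joints at [1.273, 0.241, 0.005, 1.335, 0, 1.571], TCP at [0.147, 0.478, 0.231] pointing down, gripper open.
Joint ranges: [-2.72, 2.72], [-1.05, 1.87], [-1.09, 1.28], [-1.99, 2.15], [-1.42, 1.44], [-3.14, 3.14]. Speed limits (rad/s): [2.79, 2.79, 3.14, 3.14, 3.14, 3.14].

## Interface

Orientations are given as a unit quaternion [x, y, z, w].
In Python, from workcell import bot gives the robot as it stands. The module is installed in compiled form; this text tells all that it offers.
- The arm moves only by the shell command python3 -m jog 'ROWS' [OPENING]. ROWS is JSON, a list that holds one entry, the list of rows, each a list of 6 numbers: the shift along the tool's x, y, z in m, then the turn, a rotation vector about the tool's x, y, z in degrees. In form: [[[dx, dy, dz, wx, wy, wz], ...]]. A call has 1 to 12 rows; each row shifts and turns the pose as measured when the row begins, along the tool's axes as they then stand; what a row does not reach is not made up. A row lasts 1/8 s, in which the tool goes at most 62.5 mm and 10.7 degrees, less where a joint would pass 70% of its speed; a pose out of reach is approached as far as the arm can. A call is refused whole if a number of a shift passes 0.0625 or a number of a turn 10.7, either way. A call with a gripper value outside its range is refused whole. OPENING is the finger opening in m, from 0 to 0.0854, set as the call begins (- or left out, the last holds). The fingers move at their own pace and stop on an object; the grip force is fixed at half the most. Time passes only in rows, so rows that do not move let the fingers close. It gives the time, the measured TCP pose, the force and the opening at its end, in the units of the state.
- bot.get_obs(): the state, without advancing time (a new reading comes with each control period).
- bot.camera(name): name is "scene" or "top" or "wrist"; returns a dict with "pixels" (400x640x3 uint8, red, green, blue), "fx", "fy", "cx", "cy" (pixels), "rvec" (rotation vector, rad) and "tvec" (3), from world to camera coordinates, as OpenCV has them. Camera axes: x right, y down, z forward; pixel columns grow to the right and rows downward; lengths in m; the calibration is good to about 2 mm. A picture is of the moment at which its call begins. There is no depth.
- bot.job_done(): hands the job in, once; it reports no verdict.
The state is a dict: "clock": time; "joint_pos": joint angles; "joint_vel": joint speeds; "tau": joint torques, N m; "eef_pos": TCP position; "tool_rot": TCP orientation; "ft_force": force on the tool from outside, world axes, zero at the start; "ft_torque": the same for the moment, N m; "grip_width": finger opening in m.
Only numpy, scipy, OpenCV 4.12 (cv2) and the standard library are available. Lean on these libraries where they do the work, as an engineer would, in place of code of your own. Each camera call takes 0.05 s, during which the arm holds its last target. There are 200 camera calls.

## Working session

There is one attempt and no reset: what is moved stays moved. The work goes in short steps, Python scripts to look and compute and a shell command to move; the robot and the scene stay as the last step left them, time stands still between calls to the robot, and variables do not carry over. Pictures are saved under pics/ and viewed, on a budget of 10 in all, crops included, one or two more only if the job needs it, and the job is handed in when it is done.

```bash
mkdir -p pics; python3 - <<'E'
from workcell import bot
import cv2,numpy as np
o=bot.get_obs()
for k in("clock","eef_pos","tool_rot","ft_force","grip_width"):print(k,o[k])
print(bot.grasp_offset)
for n in("top","scene"):
    c=bot.camera(n);cv2.imwrite(f"pics/{n}0.png",c["pixels"][:,:,::-1])
    R=cv2.Rodrigues(np.array(c["rvec"],float))[0];print(n,c["fx"],c["cx"],c["cy"],-R.T@np.array(c["tvec"]),R.round(2).tolist())
E
```

```text
clock 0.0
eef_pos [0.14651415 0.47738283 0.23038548]
tool_rot [ 1.48331378e-01  9.88937147e-01 -1.04993707e-03 -1.38758943e-04]
ft_force [0.02950564 0.00589732 0.12429823]
grip_width 0.08548548305247043
0.0187
top 393.405348816742 321.5368439504191 202.0804118094422 [0.36979249 0.01832414 1.17750608] [[0.03, -1.0, -0.0], [-0.98, -0.03, -0.2], [0.2, 0.01, -0.98]]
scene 362.9017286740058 318.3528630925754 201.9112074428452 [-0.22936884 -0.36549254  0.47469954] [[0.43, -0.9, 0.02], [-0.34, -0.19, -0.92], [0.84, 0.39, -0.39]]
```

View pics/top0.png

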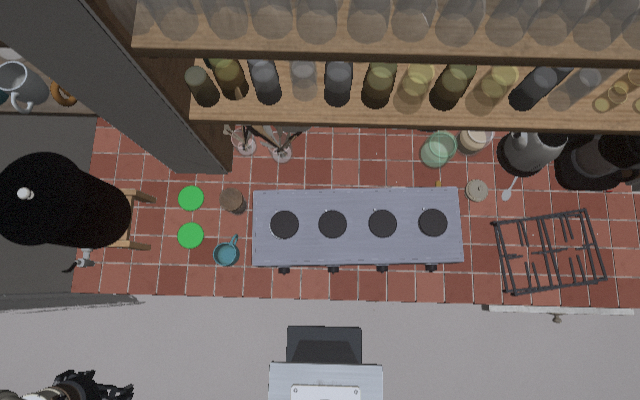

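View pics/scene0.png

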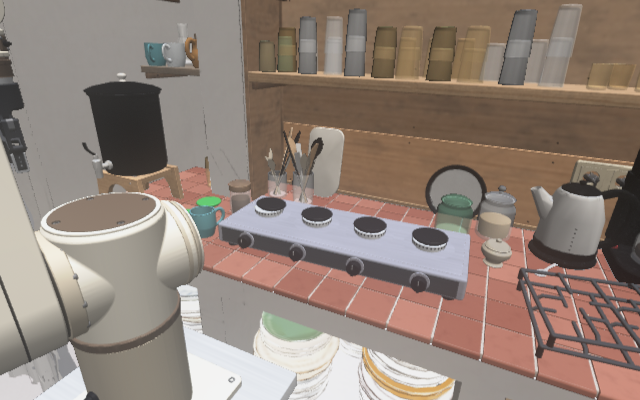

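The top view shows four dark caps at about (284,224), (332,224), (382,223) and (433,222), with the hob spanning (252–463, 188–270). The scene view shows the same row. Next I measure them.

```bash
cat > h.py <<'E'
from workcell import bot
import cv2,numpy as np
def geo(c):
    R=cv2.Rodrigues(np.array(c["rvec"],float))[0]
    K=np.array([[c["fx"],0,c["cx"]],[0,c["fy"],c["cy"]],[0,0,1]]);return K,R,np.array(c["tvec"],float)
def ray(c,uv,z):
    K,R,t=geo(c);o=-R.T@t
    d=(R.T@np.linalg.inv(K)@np.c_[np.reshape(uv,(-1,2)),np.ones(len(np.reshape(uv,(-1,2))))].T).T
    return o+d*((z-o[2])/d[:,2])[:,None]
def caps(c,box,thr=70,z=.0945,amin=200,amax=20000):
    g=c["pixels"].max(2);m=(g<thr).astype(np.uint8);u0,v0,u1,v1=box
    k=np.zeros_like(m);k[v0:v1,u0:u1]=m[v0:v1,u0:u1]
    out=[]
    for q in cv2.findContours(k,cv2.RETR_EXTERNAL,cv2.CHAIN_APPROX_NONE)[0]:
        if amin<cv2.contourArea(q)<amax:
            h=cv2.convexHull(q)[:,0].astype(float)
            p=ray(c,h,z)[:,:2].astype(np.float32)
            (e,ax,an)=cv2.fitEllipse(p*1000);out.append((cv2.fitEllipse(cv2.convexHull(q))[0],np.round(e,1),np.round(ax,1)))
    return sorted(out,key=lambda o:-o[1][1])
E
python3 - <<'E'
from h import *
for n,b in(("top",(255,195,460,258)),("scene",(240,190,462,265))):
    c=bot.camera(n)
    for o in caps(c,b,60):print(n,np.round(o[0],1),*o[1:])
c=bot.camera("top");p=c["pixels"].astype(int)
m=((p[...,2]>p[...,0]+3)&(p.max(2)>80)).astype(np.uint8);m[:180]=0;m[270:]=0;m[:,:245]=0;m[:,470:]=0
q=max(cv2.findContours(m,cv2.RETR_EXTERNAL,cv2.CHAIN_APPROX_NONE)[0],key=cv2.contourArea)
print(cv2.minAreaRect(ray(c,cv2.convexHull(q)[:,0].astype(float),.065)[:,:2].astype(np.float32)*1000))
for nm,uv,z in(("mug",(226,254),.073),("jar",(231,200),.106),("bowl",(476,190),.05)):print(nm,ray(c,uv,z))
E
```

```text
((535.3351440429688, -75.79931640625), (224.10104370117188, 594.489013671875), 2.734452247619629)
mug [[0.4446989  0.28759382 0.073     ]]
jar [[0.59212925 0.27722434 0.106     ]]
bowl [[ 0.65397269 -0.42858113  0.05      ]]
```

```bash
python3 - <<'E'
from h import *
for n,b in(("top",(255,195,460,258)),("scene",(240,190,462,265))):
    c=bot.camera(n);print(n,c["pixels"][224,284],c["pixels"][206,270], c["pixels"][224,310])
    for t in(80,100):
        for o in caps(c,b,t,amin=100):print(t,np.round(o[0],1),*o[1:])
h=np.array([.5353,-.0758]);a=np.radians(2.734)
for y in(.21,.07,-.07,-.21):print(h+y*np.array([-np.sin(a),np.cos(a)]))
E
```

```text
top [60 58 61] [135 136 151] [134 138 153]
80 [284.  224.1] [530.4 127.5] [76.9 78.2]
80 [332.1 223.8] [535.2  -5.9] [76.6 78.1]
80 [382.1 223.2] [ 540.6 -145.1] [76.9 78.4]
80 [432.4 222.4] [ 546.8 -284.8] [77.  80.4]
100 [284.1 224.1] [530.4 127.2] [78.2 79. ]
100 [332.1 223.8] [535.1  -6.1] [77.8 79.5]
100 [382.1 223.2] [ 540.6 -145.1] [78.1 79.1]
100 [432.3 222.5] [ 546.6 -284.6] [77.1 82.3]
scene [185 186 202] [71 67 69] [123 121 122]
80 [270.9 203.7] [523.8 122.1] [70.3 88.3]
80 [275.4 247.4] [332.4  -7.1] [ 60.3 146.1]
80 [316.4 213.8] [523.8 -12.5] [73.3 80.1]
80 [321.1 256. ] [ 344.6 -107.3] [ 53.4 124.3]
80 [369.5 224.5] [ 529.1 -150.2] [73.9 80.4]
80 [429.7 236.3] [ 535.9 -289.2] [74.  80.9]
100 [270.8 203.7] [524.3 122.6] [73.1 92.3]
100 [244.1 240.9] [323.9  63. ] [29.  56.2]
100 [274.7 247.1] [333.2  -4.7] [ 65.6 155. ]
100 [316.4 213.7] [524.1 -12.3] [75.  83.7]
100 [318.8 255.7] [ 343.7 -101.5] [ 55.2 146.5]
100 [369.3 224.4] [ 529.2 -149.8] [75.  83.6]
100 [447.3 195.7] [ 809.8 -287.3] [111.5 272.1]
100 [429.6 236.3] [ 536.1 -288.9] [75.9 84.5]
[0.52528317 0.13396097]
[ 0.53196106 -0.00587968]
[ 0.53863894 -0.14572032]
[ 0.54531683 -0.28556097]
```

Cap spacing in the top view is 133, 139 and 140 mm, so the leftmost cap looks about 6 mm off toward the right. The scene view shows the same. I'll set out and close the fingers and turn to the hob's axes.

```bash
cat >> h.py <<'E'
from scipy.spatial.transform import Rotation as Ro
def d(tgt):
    o=bot.get_obs();R=Ro.from_quat(o["tool_rot"])
    print("t",o["clock"],"pos",np.round(o["eef_pos"],4),"F",np.round(o["ft_force"],2),"T",np.round(o["ft_torque"],2),"w",round(o["grip_width"],4))
    print("tool shift mm",np.round(R.inv().apply(np.array(tgt)-o["eef_pos"])*1000,1),"tool y ang",np.round(np.degrees(np.arctan2(*R.as_matrix()[:2,1][::-1])),1))
E
python3 - <<'E'
from h import *
ct,cs=bot.camera("top"),bot.camera("scene")
P=[(lambda k,r,t:k@np.c_[r,t])(*geo(c)) for c in(ct,cs)]
a=np.array([[284.1,224.1],[332.1,223.8],[382.1,223.2],[432.3,222.4]]).T;b=np.array([[270.9,203.7],[316.4,213.8],[369.5,224.5],[429.7,236.3]]).T
X=cv2.triangulatePoints(P[0],P[1],a,b);print((X[:3]/X[3]).T.round(4))
E
python3 -m jog '[[[0,0,0,0,0,-10],[0,0,0,0,0,-10]]]' 0
python3 -c "
from h import *
d([.529,.130,.15])"
```

```text
[[ 0.5311  0.1274  0.09  ]
 [ 0.536  -0.0064  0.0874]
 [ 0.5417 -0.1464  0.0872]
 [ 0.548  -0.2876  0.0872]]
clock: 0.7
eef_pos: [0.1467, 0.4779, 0.2313]
tool_rot: [-0.031, 1.0, -0.0, -0.0]
ft_force: [-0.8, -0.6, 0.0]
grip_width: 0.0517
t 0.7 pos [0.1467 0.4779 0.2313] F [-0.79 -0.62  0.01] T [0.02 0.02 0.01] w 0.0517
tool shift mm [-360.  -370.9   81.3] tool y ang 93.5
```

```bash
python3 -m jog '[[[-0.05,-0.053,0,0,0,0],[-0.05,-0.053,0,0,0,0],[-0.05,-0.053,0,0,0,0],[-0.05,-0.053,0,0,0,0],[-0.05,-0.053,0,0,0,0],[-0.05,-0.053,0,0,0,0],[-0.05,-0.053,0,0,0,0],[0,0,0.03,0,0,0],[0,0,0,0,0,0]]]'
python3 -c "
from h import *
d([.529,.130,.11]);c=bot.camera('wrist');cv2.imwrite('pics/w1.png',c['pixels'][:,:,::-1])"
```

```text
clock: 1.82
eef_pos: [0.4742, 0.1769, 0.2014]
tool_rot: [-0.033, 0.999, 0.002, 0.003]
ft_force: [-1.0, 0.1, -0.3]
grip_width: 0.0
t 1.825 pos [0.4742 0.1769 0.2014] F [-0.97  0.06 -0.27] T [-0.05  0.07 -0.02] w 0.0
tool shift mm [-51.  -50.8  91.5] tool y ang 93.8
```

View pics/w1.png

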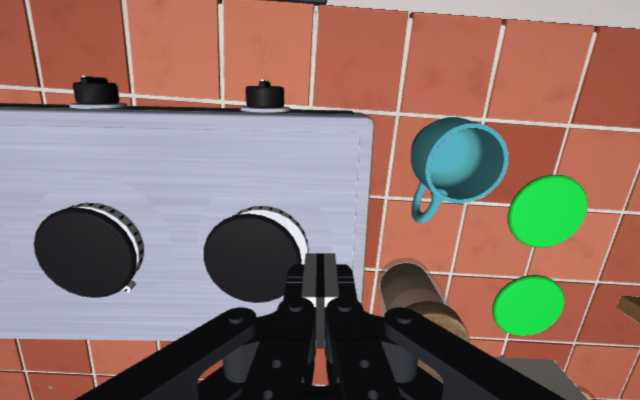

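The wrist view shows the leftmost cap at about (255,255), clearly shifted left of its burner (the hob's right), and its white crown shows on the other side. I'll move above it and press.

```bash
python3 -m jog '[[[-0.03,-0.03,0.04,0,0,0],[-0.025,-0.025,0.045,0,0,0],[0,0,0.008,0,0,0],[0,0,0,0,0,0]]]'
python3 -c "
from h import *
d([.530,.123,.094])"
```

```text
clock: 2.38
eef_pos: [0.5399, 0.1314, 0.1159]
tool_rot: [-0.038, 0.999, 0.005, 0.011]
ft_force: [0.1, 0.1, 0.5]
grip_width: -0.0002
t 2.375 pos [0.5399 0.1314 0.1159] F [0.12 0.13 0.53] T [0.05 0.08 0.03] w -0.0002
tool shift mm [11.  -7.8 21.6] tool y ang 94.3
```

```bash
python3 -m jog '[[[0.01,-0.008,0.008,0,0,0],[0,0,0.005,0,0,0],[0,0,0.003,0,0,0],[0,0,0.002,0,0,0]]]'
python3 -c "
from h import *
d([.530,.123,.094])"
```

```text
clock: 2.88
eef_pos: [0.5334, 0.1277, 0.1041]
tool_rot: [-0.041, 0.999, 0.006, 0.017]
ft_force: [-0.0, -0.0, -0.1]
grip_width: 0.0001
t 2.875 pos [0.5334 0.1277 0.1041] F [-0.04 -0.01 -0.11] T [ 0.03 -0.02  0.03] w 0.0001
tool shift mm [ 4.1 -4.5  9.9] tool y ang 94.7
```

```bash
cat >> h.py <<'E'
_d=d
def d(t):
    _d(t);R=Ro.from_quat(bot.get_obs()["tool_rot"]);a=np.radians(2.5)
    D=Ro.from_matrix(np.array([[-np.cos(a),-np.sin(a),0],[-np.sin(a),np.cos(a),0],[0,0,-1]]).T)
    D=Ro.from_matrix(np.c_[[-np.cos(a),-np.sin(a),0],[-np.sin(a),np.cos(a),0],[0,0,-1]])
    print("turn deg",np.round((R.inv()*D).as_rotvec(degrees=True),2))
E
python3 -m jog '[[[0.004,-0.003,0.004,0,0,0],[0,0,0.002,0,0,0],[0,0,0.002,0,0,0]]]'
python3 -c "
from h import *
d([.530,.123,.094])"
```

```text
clock: 3.25
eef_pos: [0.5303, 0.125, 0.0968]
tool_rot: [-0.041, 0.999, 0.007, 0.017]
ft_force: [-3.2, -0.6, 14.4]
grip_width: 0.0002
t 3.25 pos [0.5303 0.125  0.0968] F [-3.19 -0.64 14.39] T [-0.05  0.94  0.08] w 0.0002
tool shift mm [ 0.5 -2.   2.7] tool y ang 94.7
turn deg [0.71 2.01 2.21]
```

```bash
python3 -m jog '[[[0,0,0,0,0,0],[0,0,0,0,0,0]]]'; python3 -m jog '[[[0,0,-0.025,0,0,0],[0,0,-0.02,0.7,2,2.2],[0,0,0,0,0,0]]]'
python3 -c "
from h import *
d([.535,-.006,.105])
c=bot.camera('wrist');cv2.imwrite('pics/w2.png',c['pixels'][:,:,::-1])
for o in caps(bot.camera('top'),(255,195,460,258),80):print(o)"
```

```text
clock: 3.5
eef_pos: [0.5303, 0.1249, 0.0974]
tool_rot: [-0.041, 0.999, 0.007, 0.018]
ft_force: [-0.3, 0.3, 1.6]
grip_width: -0.0001
clock: 3.88
eef_pos: [0.5284, 0.1239, 0.1419]
tool_rot: [-0.021, 1.0, -0.0, -0.001]
ft_force: [-0.4, -0.1, -0.5]
grip_width: -0.0001
t 3.875 pos [0.5284 0.1239 0.1419] F [-0.37 -0.12 -0.45] T [-0.    0.02  0.  ] w -0.0001
tool shift mm [  -1.2 -130.    36.9] tool y ang 92.4
turn deg [-0.02 -0.11 -0.08]
((332.05877685546875, 223.77392578125), array([535.2,  -5.9]), array([76.5, 78.2]))
((382.1167907714844, 223.28414916992188), array([ 540.4, -145. ]), array([77.4, 78.2]))
((432.2498779296875, 222.42721557617188), array([ 546.7, -284.5]), array([77.1, 81.1]))
```

```bash
python3 -m jog '[[[0,-0.045,0,0,0,0],[0,-0.045,0,0,0,0],[0,-0.042,0.01,0,0,0],[0,-0.002,0.022,0,0,0],[0,0,0.006,0,0,0],[0,0,0,0,0,0]]]'
python3 -c "
from h import *
d([.525,-.006,.0945])"
```

```text
clock: 4.72
eef_pos: [0.5283, -0.0141, 0.0946]
tool_rot: [-0.023, 1.0, -0.001, -0.006]
ft_force: [0.8, -0.5, 2.9]
grip_width: -0.0002
t 4.725 pos [ 0.5283 -0.0141  0.0946] F [ 0.76 -0.47  2.93] T [-0.11 -0.27 -0.02] w -0.0002
tool shift mm [2.9 8.3 0.2] tool y ang 92.7
turn deg [-0.05 -0.7   0.17]
```

```bash
python3 -m jog '[[[0,0,0.001,0,0,0],[0,0,0.0005,0,0,0]]]'; python3 -m jog '[[[0,0,-0.02,0,0,0],[0,-0.045,-0.01,0,0,0],[0,-0.045,0,0,0,0],[0,-0.037,0,0,0,0],[0,0,0.014,0,0,0],[0,0,0.006,0,0,0],[0,0,0,0,0,0]]]'
python3 -c "
from h import *
d([.533,-.145,.0945])"
```

```text
clock: 4.97
eef_pos: [0.5288, -0.0134, 0.0948]
tool_rot: [-0.024, 1.0, -0.001, -0.005]
ft_force: [0.3, 0.3, -0.1]
grip_width: -0.0002
clock: 5.85
eef_pos: [0.5385, -0.1377, 0.1071]
tool_rot: [-0.03, 1.0, -0.0, -0.002]
ft_force: [0.0, -0.5, -0.2]
grip_width: 0.0002
t 5.85 pos [ 0.5385 -0.1377  0.1071] F [ 0.04 -0.53 -0.23] T [ 0.01  0.08 -0.02] w 0.0002
tool shift mm [ 5.9 -6.9 12.6] tool y ang 93.4
turn deg [-0.03 -0.27  0.9 ]
```

The cap 2 press ended at 0 N, so it may have been too short. I'll go back and press it properly before touching cap 3.

```bash
python3 -m jog '[[[0,0.045,-0.015,0,0,0],[0,0.045,0,0,0,0],[0,0.038,0,0,0,0],[0,0,0.01,0,0,0],[0,0,0.006,0,0,0],[0,0,0.001,0,0,0],[0,0,0.001,0,0,0]]]'
python3 -c "
from h import *
d([.533,-.008,.0945])"
```

```text
clock: 6.72
eef_pos: [0.5305, -0.0029, 0.104]
tool_rot: [-0.032, 0.999, -0.0, -0.002]
ft_force: [0.6, 0.1, -0.0]
grip_width: 0.0001
t 6.725 pos [ 0.5305 -0.0029  0.104 ] F [ 0.58  0.05 -0.01] T [ 0.04 -0.02  0.  ] w 0.0001
tool shift mm [-2.3 -5.2  9.5] tool y ang 93.7
turn deg [-0.01 -0.24  1.21]
```

```bash
python3 -m jog '[[[0,0,0.006,0,0,0],[0,0,0.003,0,0,0],[0,0,0.002,0,0,0]]]'; python3 -m jog '[[[0,0,0.002,0,0,0]]]'; python3 -m jog '[[[0,0,0.002,0,0,0]]]'
```

```text
clock: 7.1
eef_pos: [0.5308, -0.0042, 0.0945]
tool_rot: [-0.031, 1.0, 0.0, -0.001]
ft_force: [-8.4, 1.1, 24.3]
grip_width: 0.0002
clock: 7.22
eef_pos: [0.5308, -0.0042, 0.0946]
tool_rot: [-0.031, 1.0, 0.0, -0.001]
ft_force: [-5.9, 1.0, 14.1]
grip_width: 0.0002
clock: 7.35
eef_pos: [0.5308, -0.0042, 0.0945]
tool_rot: [-0.031, 1.0, 0.001, -0.0]
ft_force: [-4.2, 1.1, 12.1]
grip_width: 0.0001
```

```bash
python3 -m jog '[[[0,0,-0.02,0,0,0],[0,-0.045,-0.005,0,0,0],[0,-0.045,0,0,0,0],[0,-0.045,0,0,0,0],[0,0,0.008,0,0,0],[0,0,0.003,0,0,0],[0,0,0,0,0,0]]]'
python3 -c "
from h import *
d([.535,-.145,.0945])"
```

```text
clock: 8.22
eef_pos: [0.5399, -0.1421, 0.1089]
tool_rot: [-0.032, 0.999, 0.001, 0.001]
ft_force: [0.3, 0.0, 0.4]
grip_width: 0.0003
t 8.225 pos [ 0.5399 -0.1421  0.1089] F [0.26 0.02 0.44] T [0.04 0.01 0.03] w 0.0003
tool shift mm [ 5.2 -2.6 14.4] tool y ang 93.6
turn deg [0.09 0.11 1.13]
```

```bash
python3 -m jog '[[[0.004,-0.002,0.006,0,0,0],[0,0,0.004,0,0,0],[0,0,0.004,0,0,0],[0,0,0.002,0,0,0]]]'; python3 -m jog '[[[0,0,0.002,0,0,0]]]'; python3 -m jog '[[[0,0,0.002,0,0,0]]]'
```

```text
clock: 8.72
eef_pos: [0.5361, -0.1422, 0.0945]
tool_rot: [-0.034, 0.999, 0.0, 0.002]
ft_force: [-7.2, 1.7, 21.8]
grip_width: -0.0004
clock: 8.85
eef_pos: [0.5361, -0.1422, 0.0945]
tool_rot: [-0.034, 0.999, -0.0, 0.002]
ft_force: [-4.7, 0.9, 12.0]
grip_width: -0.0002
clock: 8.98
eef_pos: [0.5361, -0.1422, 0.0946]
tool_rot: [-0.034, 0.999, -0.0, 0.003]
ft_force: [-4.7, 0.2, 11.9]
grip_width: 0.0002
```

Cap 3 is firm at 94.5 mm. Next is cap 4.

```bash
python3 -m jog '[[[0,0,-0.02,0,0,0],[0,-0.045,-0.005,0,0,0],[0,-0.045,0,0,0,0],[0,-0.047,0,0,0,0],[0,0,0.008,0,0,0],[0,0,0.003,0,0,0],[0,0,0,0,0,0]]]'
python3 -c "
from h import *
d([.541,-.285,.0945])"
```

```text
clock: 9.85
eef_pos: [0.5467, -0.2797, 0.109]
tool_rot: [-0.037, 0.999, -0.0, 0.003]
ft_force: [0.5, 0.5, -0.3]
grip_width: -0.0002
t 9.85 pos [ 0.5467 -0.2797  0.109 ] F [ 0.51  0.45 -0.34] T [ 0.   -0.02 -0.04] w -0.0002
tool shift mm [ 6.2 -4.9 14.4] tool y ang 94.2
turn deg [-0.04  0.39  1.69]
```

```bash
python3 -m jog '[[[0.004,-0.004,0.006,0,0,0],[0,0,0.004,0,0,0],[0,0,0.004,0,0,0],[0,0,0.002,0,0,0]]]'; python3 -m jog '[[[0,0,0.002,0,0,0]]]'; python3 -m jog '[[[0,0,0.002,0,0,0]]]'
```

```text
clock: 10.35
eef_pos: [0.5434, -0.2821, 0.0945]
tool_rot: [-0.038, 0.999, -0.001, 0.004]
ft_force: [-5.3, 2.3, 17.1]
grip_width: 0.0005
clock: 10.48
eef_pos: [0.5433, -0.282, 0.0946]
tool_rot: [-0.038, 0.999, -0.001, 0.004]
ft_force: [-5.3, 1.3, 11.5]
grip_width: -0.0001
clock: 10.6
eef_pos: [0.5434, -0.282, 0.0946]
tool_rot: [-0.038, 0.999, -0.002, 0.005]
ft_force: [-4.6, 1.6, 10.4]
grip_width: 0.0002
```

All four are pressed. Caps 2–4 were firm at 94.5 mm, and cap 1 stopped the finger at 97 mm. I'll lift, go back, and measure cap 1's offset.

```bash
python3 -m jog '[[[0,0,-0.04,0,0,0],[0.03,0.055,-0.03,0,0.4,1.7],[0.03,0.055,-0.02,0,0,0],[0.03,0.055,0,0,0,0],[0,0.055,0,0,0,0],[0,0.055,0,0,0,0],[0,0.045,0,0,0,0],[0,0,0,0,0,0]]]'
python3 -c "
from h import *
d([.53,.06,.13])
c=bot.camera('wrist');cv2.imwrite('pics/w3.png',c['pixels'][:,:,::-1])
for o in caps(bot.camera('top'),(255,195,460,258),80):print(o)"
```

```text
clock: 11.6
eef_pos: [0.4401, 0.0337, 0.183]
tool_rot: [-0.023, 1.0, -0.001, 0.006]
ft_force: [0.3, -0.1, -1.0]
grip_width: 0.0001
t 11.6 pos [0.4401 0.0337 0.183 ] F [ 0.27 -0.13 -1.03] T [-0.04 -0.04 -0.05] w 0.0001
tool shift mm [-90.4  22.3  54. ] tool y ang 92.6
turn deg [-0.18  0.64  0.12]
((382.1167907714844, 223.28414916992188), array([ 540.4, -145. ]), array([77.4, 78.2]))
((432.2746276855469, 222.41282653808594), array([ 546.8, -284.5]), array([77.1, 80.9]))
```

View pics/w3.png

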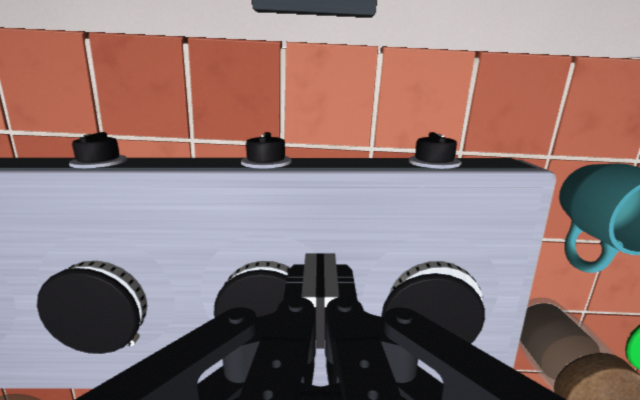

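The wrist view shows cap 1 at about (434,308), with its white crown exposed on the upper right, so it is off to hob-right and slightly back. I'll stand the fingers in the gap between caps 1 and 2, turned about 10° to push to the left and slightly forward.

```bash
python3 -m jog '[[[-0.045,0.012,0.02,0,0.6,-5.2],[-0.045,0.022,0.03,0,0,-5.2],[-0.01,0.015,0.01,0,0,0],[0,0,0,0,0,0]]]'
python3 -c "
from h import *
d([.543,.065,.082])"
```

```text
clock: 12.2
eef_pos: [0.5365, 0.085, 0.1221]
tool_rot: [-0.109, 0.994, -0.003, 0.001]
ft_force: [-0.4, -0.1, -0.1]
grip_width: 0.0
t 12.2 pos [0.5365 0.085  0.1221] F [-0.38 -0.05 -0.13] T [ 0.01  0.01 -0.04] w 0.0
tool shift mm [ -2.  -20.7  40.2] tool y ang 102.5
turn deg [-0.4   0.06 10.04]
```

```bash
python3 -m jog '[[[-0.002,-0.021,0,0,0,0],[0,0,0,0,0,0],[0,0,0,0,0,0]]]'
python3 -c "
from h import *
d([.543,.065,.082])"
```

```text
clock: 12.58
eef_pos: [0.5412, 0.0618, 0.1244]
tool_rot: [-0.107, 0.994, -0.004, 0.001]
ft_force: [1.0, 0.2, -0.5]
grip_width: -0.0001
t 12.575 pos [0.5412 0.0618 0.1244] F [ 1.02  0.21 -0.46] T [0.06 0.04 0.02] w -0.0001
tool shift mm [-2.4  3.1 42.4] tool y ang 102.3
turn deg [-0.43  0.06  9.79]
```

```bash
python3 -m jog '[[[-0.002,0,0.02,0,0,0],[0,0,0.014,0,0,0],[0,0,0.008,0,0,0],[0,0,0.002,0,0,0],[0,0,0,0,0,0]]]'
python3 -c "
from h import *
d([.540,.0806,.082])
c=bot.camera('scene')['pixels'][160:280,230:390,::-1];cv2.imwrite('pics/s4.png',cv2.resize(c,(800,600),interpolation=2))"
```

```text
clock: 13.2
eef_pos: [0.543, 0.0623, 0.0817]
tool_rot: [-0.107, 0.994, -0.004, 0.002]
ft_force: [-0.1, 1.2, -1.1]
grip_width: 0.0
t 13.2 pos [0.543  0.0623 0.0817] F [-0.07  1.16 -1.12] T [ 0.01 -0.02  0.01] w 0.0
tool shift mm [-1.  18.5 -0.4] tool y ang 102.3
turn deg [-0.42  0.26  9.77]
```

View pics/s4.png

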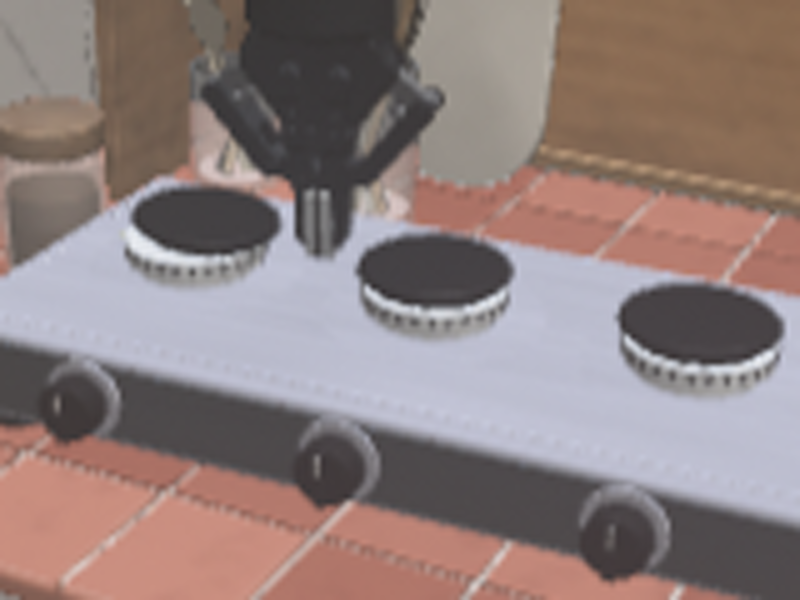

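The crop shows cap 1 at about (205,220), leaning and overhanging toward the right and back, with the fingers at (320,230) in the gap. I'll push in small steps.

```bash
python3 -m jog '[[[0,0.005,0,0,0,0],[0,0.003,0,0,0,0],[0,0.002,0,0,0,0]]]';python3 -m jog '[[[0,0.002,0,0,0,0]]]';python3 -m jog '[[[0,0.002,0,0,0,0]]]'
```

```text
clock: 13.62
eef_pos: [0.5416, 0.0729, 0.0827]
tool_rot: [-0.107, 0.994, -0.004, 0.003]
ft_force: [0.1, -0.4, -0.0]
grip_width: -0.0
clock: 13.75
eef_pos: [0.5412, 0.0751, 0.0829]
tool_rot: [-0.107, 0.994, -0.004, 0.004]
ft_force: [0.2, 0.3, -0.1]
grip_width: -0.0003
clock: 13.88
eef_pos: [0.5408, 0.077, 0.0829]
tool_rot: [-0.107, 0.994, -0.004, 0.004]
ft_force: [0.7, -1.3, 1.0]
grip_width: -0.0002
```

```bash
for i in 1 2; do python3 -m jog '[[[0,0.0015,0.0003,0,0,0]]]'; done; python3 -c "
from h import *
d([.540,.0806,.082])
c=bot.camera('scene')
for o in caps(c,(240,190,300,225),80):print(o)
cv2.imwrite('pics/s5.png',cv2.resize(c['pixels'][160:280,230:390,::-1],(800,600),interpolation=2))"
```

```text
clock: 14.0
eef_pos: [0.5408, 0.0783, 0.0828]
tool_rot: [-0.107, 0.994, -0.004, 0.004]
ft_force: [0.3, -1.9, 1.6]
grip_width: -0.0002
clock: 14.12
eef_pos: [0.5407, 0.0795, 0.0826]
tool_rot: [-0.107, 0.994, -0.004, 0.004]
ft_force: [0.2, -1.7, 2.1]
grip_width: 0.0001
t 14.125 pos [0.5407 0.0795 0.0826] F [ 0.19 -1.74  2.06] T [-0.33 -0.1  -0.01] w 0.0001
tool shift mm [0.4 1.2 0.6] tool y ang 102.2
turn deg [-0.52  0.46  9.75]
((278.3331604003906, 199.59188842773438), array([562.9, 120.7]), array([112. , 170.3]))
```

Contact is at about 1.8 N, as expected. I'll keep going in small steps.

```bash
for i in 1 2 3; do python3 -m jog '[[[0,0.0015,0,0,0,0]]]' | grep -E "pos|force"; done; python3 -c "
from h import *
c=bot.camera('scene')
cv2.imwrite('pics/s5.png',cv2.resize(c['pixels'][160:280,230:390,::-1],(800,600),interpolation=2))"
```

```text
eef_pos: [0.5405, 0.081, 0.0827]
ft_force: [1.0, -2.1, 1.2]
eef_pos: [0.5402, 0.0825, 0.0827]
ft_force: [-0.2, -1.6, 0.6]
eef_pos: [0.5399, 0.084, 0.0827]
ft_force: [-0.1, -1.9, 1.0]
```

View pics/s5.png

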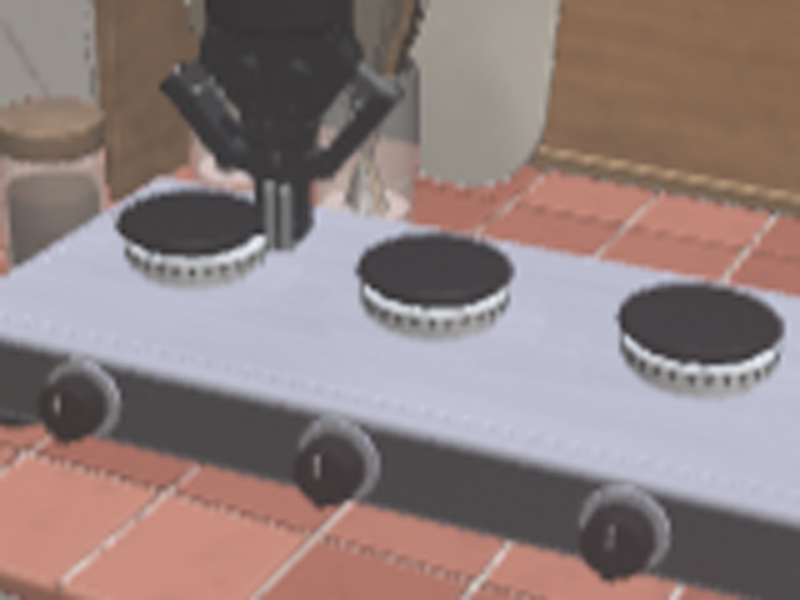

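Cap 1 now looks flat, with an even white band and its centre at about (193,222). I'll back off, rise clear and check.

```bash
python3 -m jog '[[[0,-0.008,0,0,0,0],[0,-0.01,0,0,0,0],[0,0,-0.03,0,0,0],[0,0,-0.05,0,0,0],[0.05,0,-0.03,0,0,5],[0.06,0,0,0,0,5],[0.06,0,0,0,0,0],[0.06,0,0,0,0,0],[0,0,0,0,0,0],[0,0,0,0,0,0]]]'
python3 -c "
from h import *
d([.530,.13,.105])
ct,cs=bot.camera('top'),bot.camera('scene')
A=caps(ct,(255,195,460,258),80);B=[o for o in caps(cs,(240,190,462,265),80) if o[1][0]>450]
for o in A+B:print(np.round(o[0],1),*o[1:])
P=[(lambda k,r,t:k@np.c_[r,t])(*geo(c)) for c in(ct,cs)]
if len(A)==len(B)==4:
  X=cv2.triangulatePoints(P[0],P[1],np.array([o[0] for o in A]).T,np.array([o[0] for o in B]).T);print((X[:3]/X[3]).T.round(4))
cv2.imwrite('pics/s6.png',cv2.resize(cs['pixels'][160:280,230:390,::-1],(800,600),interpolation=2))"
```

```text
clock: 15.85
eef_pos: [0.308, 0.0409, 0.1927]
tool_rot: [-0.015, 1.0, -0.002, 0.004]
ft_force: [1.1, -0.1, -0.2]
grip_width: -0.0001
t 15.85 pos [0.308  0.0409 0.1927] F [ 1.12 -0.06 -0.18] T [ 0.04 -0.07 -0.03] w -0.0001
tool shift mm [-223.9   83.    89. ] tool y ang 91.7
turn deg [-0.29  0.44 -0.83]
[281.2 225.1] [527.6 135.3] [76.6 79. ]
[332.1 223.8] [535.2  -5.9] [76.6 78.1]
[382.1 223.2] [ 540.6 -145.1] [77.  78.3]
[432.3 222.4] [ 546.8 -284.6] [76.7 80.8]
[267.6 204.3] [516.6 127.5] [73.3 81.7]
[316.4 213.8] [523.8 -12.5] [73.3 80.1]
[369.5 224.5] [ 529.1 -150.2] [73.9 80.4]
[429.7 236.3] [ 535.9 -289.2] [74.  80.9]
[[ 0.5285  0.1359  0.0877]
 [ 0.5361 -0.0063  0.0874]
 [ 0.5416 -0.1465  0.0873]
 [ 0.548  -0.2876  0.0871]]
```

View pics/s6.png

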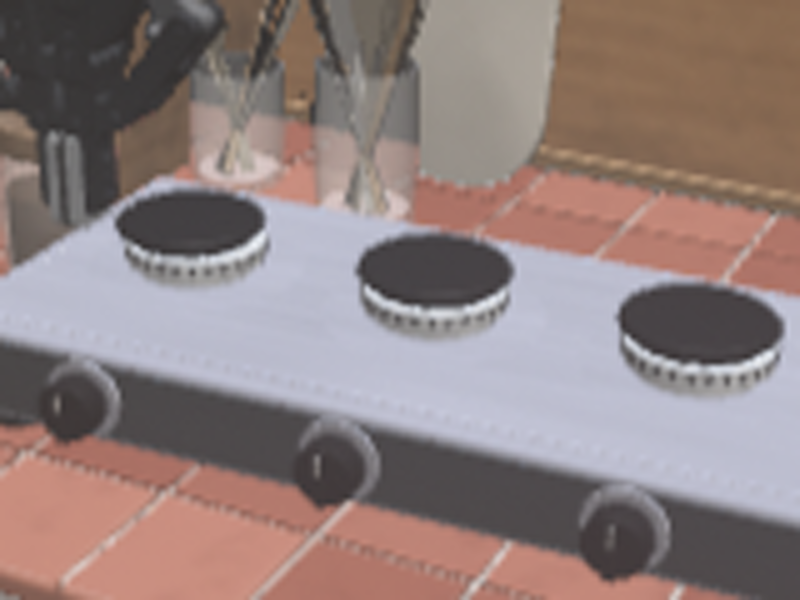

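The crop shows cap 1 flat and even. Its centre height (87.7 mm) matches the others (87.1–87.4), and it is 141 mm from cap 2. To confirm, I'll press once more on its right half, which would sit high if it had gone too far.

```bash
python3 -m jog '[[[-0.06,0.02,0,0,0,0],[-0.06,0.02,0.02,0,0,0],[-0.06,0.02,0.03,0,0,0],[-0.036,0.01,0.025,0,0,0],[0,0,0,0,0,0],[0,0,0,0,0,0]]]'
python3 -c "
from h import *
d([.529,.118,.0945])"
```

```text
clock: 16.7
eef_pos: [0.522, 0.1144, 0.1171]
tool_rot: [-0.013, 1.0, -0.003, 0.003]
ft_force: [-0.3, -0.5, -0.3]
grip_width: -0.0002
t 16.7 pos [0.522  0.1144 0.1171] F [-0.31 -0.47 -0.27] T [ 0.05  0.03 -0.04] w -0.0002
tool shift mm [-7.   3.6 22.6] tool y ang 91.5
turn deg [-0.33  0.31 -0.95]
```

```bash
python3 -m jog '[[[-0.005,0.003,0.007,0,0,0],[0,0,0.006,0,0,0],[0,0,0.004,0,0,0],[0,0,0.002,0,0,0]]]'; for i in 1 2 3; do python3 -m jog '[[[0,0,0.0015,0,0,0]]]'|grep -E "pos|force"; done
```

```text
clock: 17.2
eef_pos: [0.5268, 0.117, 0.0996]
tool_rot: [-0.013, 1.0, -0.002, 0.004]
ft_force: [-0.4, -1.0, 0.4]
grip_width: -0.0002
eef_pos: [0.5267, 0.117, 0.0983]
ft_force: [0.5, 0.4, 0.6]
eef_pos: [0.5268, 0.117, 0.097]
ft_force: [-0.3, 0.4, 0.5]
eef_pos: [0.5268, 0.117, 0.0956]
ft_force: [0.4, 0.7, 0.2]
```

```bash
for i in 1 2; do python3 -m jog '[[[0,0,0.0012,0,0,0]]]'|grep -E "pos|force"; done
python3 -m jog '[[[0,0,-0.03,0,0,0],[0,0,-0.05,0,0,0],[0.06,-0.02,-0.03,0,0,0],[0.06,-0.02,0,0,0,0],[0.06,-0.02,0,0,0,0],[0,0,0,0,0,0],[0,0,0,0,0,0],[0,0,0,0,0,0]]]'
python3 -c "
from h import *
for o in caps(bot.camera('top'),(255,195,460,258),80):print(np.round(o[0],1),*o[1:])"
```

```text
eef_pos: [0.5269, 0.117, 0.0946]
ft_force: [-2.7, -1.2, 8.2]
eef_pos: [0.5269, 0.117, 0.0946]
ft_force: [-4.3, -0.9, 11.8]
clock: 18.82
eef_pos: [0.352, 0.0542, 0.2027]
tool_rot: [-0.013, 1.0, -0.002, 0.007]
ft_force: [0.4, -0.0, 0.2]
grip_width: -0.0001
[281.2 225.1] [527.6 135.3] [76.6 79.1]
[332.  223.8] [535.1  -5.9] [76.8 78. ]
[382.1 223.2] [ 540.6 -145.1] [76.9 78.4]
[432.3 222.4] [ 546.7 -284.5] [76.9 81.1]
```

Cap 1 is firm at 94.6 mm, like the others, and did not shift. The arm is clear, so I'm handing in.

```bash
python3 -c "
from workcell import bot
bot.job_done()"
```

```text
the job is handed in; nothing more can be done
```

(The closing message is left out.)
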